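Clamp a bracket and hold a square in its corner

TASK

Clamp the angle bracket by pressing the fixture's sprung lever down at its thumb plate until the catch holds it, and let go of the lever. Then take the engineer's square by its blade and press it into the corner of base plate and bracket, at the middle of the bracket's upright face, until both faces touch. Finish still gripping it there, upright and square and pressed lightly against both; do not let go, and leave the oil bottle, brass weight and brass bush where they are.

Things in the scene. Friction and masses are not known exactly. Their poses are not given: they have to be found in the camera images.
- fixture: Fixed clamping fixture, dark steel base plate: x -92 to +78 mm, y -60 to +60, top at z = 18. Origin on its underside below the bracket's outer upright face; z up, x = direction in which the square is pressed. The x < 0 part is bare and takes the square. On x > 0: bracket, back stop, catch housing (x 52 to 67, y 32 to 52, top z = 72), lever pivot (x 35, y -47, z 46, axis along x).
- clamp_lever (a joint): Clamp lever, rad: 0 = raised (sloping up 0.40 from the pivot), grows when pressed; 0.40 = level, where a sprung catch snaps over it (caught, it rests at 0.38 to 0.40); end stop 0.45. Let go earlier, it springs back to 0. Pressing the thumb plate to 0.43 takes 10 to 16 N.
- thumb_plate (a point): Centre of the upper face of the lever's black thumb plate (32 x 36 x 9 mm) at its free end, 140 mm from the pivot and 6 mm above the bar's centre line; 106 mm above the worktop when raised, 52 mm when caught. It moves on an arc round the pivot, so some 13 mm to the fixture's +y on the way down.
- bracket: Aluminium angle bracket, loose on the base plate between pins and a back stop, under the clamp, 0.5 kg: upright 9 mm thick, 56 wide (y), 62 high; foot 62 long, 8 thick, to +x. Origin at the bottom centre of the outer upright face, which looks to -x; axes as the fixture's.
- square: Steel engineer's square standing on its stock, about 0.3 kg. Stock 60 (x) x 28 (y) x 18 (z) mm; upright blade 24 wide (x 6 to 30), 8 thick (y), top at z = 120. Origin: centre of the stock's underside. Blade edge and stock end share one plane at x = +30, the face that goes against the bracket. Grip the blade across its 8 mm, above z = 75; lifted, it may turn a little in the grip.
- oil_bottle: Bystander: translucent plastic oil bottle with a white spout, 45 mm across, 146 mm high; origin under its centre. Not to be moved.
- brass_mass: Bystander: brass laboratory weight with a knob, 30 mm across, 46 mm high; origin under its centre. Not to be moved.
- reducing_bush: Bystander: brass threaded bush, 32 x 36 x 23 mm; origin under its centre. Not to be moved.
Not all that is in view belongs to the job. Several things look just like the square: the one meant starts farthest from the robot's base.

How it is judged:
On the way, in this order (a step that is already met when the one before it is completed fails the run):
1. the lever is down, held by its catch alone, with the robot off it (value of joint clamp_lever above 0.35 rad and contact force between each of the arm, the fingers and fixture below 0.3 N), for 0.2 s.
2. the square is gripped and lifted off the worktop (height (world z) of square above 0.012 m and contact force between the fingers and square above 3 N), for 0.1 s.
At the end, for the whole second after the job is handed in: Lever caught (over 0.35 rad); fingers grip the square (over 3 N), which presses bracket and plate with over 1 N each; faces within 2.5 mm, 14 mm of the middle, upright within 0.035 rad, in line within 0.05 rad; bracket within 6 mm of its start and 0.03 rad of upright; all still (value of joint clamp_lever above 0.35 rad and contact force between the fingers and square above 3 N and contact force between square and bracket above 1 N and contact force between square and fixture above 1 N and angle between square's own z axis and vertical below 0.035 rad and angle between the x axis of square and the x axis of bracket, either way round below 0.05 rad and x of square in the frame of bracket between -0.0325 and -0.0275 m and y of square in the frame of bracket between -0.014 and 0.014 m and z of square in the frame of bracket between -0.0025 and 0.0025 m and angle between bracket's own z axis and vertical below 0.03 rad and distance of bracket from where it was at the start of the episode below 0.006 m and linear speed of square below 0.02 m/s); the arm keeps its last pose, push and grip.
It fails at once if a bystander is moved by more than 25 mm (distance of any of oil_bottle, brass_mass, reducing_bush from where it was at the start of the episode above 0.025 m).
It fails at once if the square presses on the bracket with more than 60 N (contact force between square and bracket above 60 N).
It also fails if it takes over 61 s, if anything falls off the work surface, if the arm or the gripper's body presses on something with over 40 N, if the wrist force passes 120 N, or if a joint passes its speed limit or range.

ROBOT

A 6-joint arm with a two-finger parallel gripper is mounted at the origin on the work surface; the furniture and walls round the work are solid. World frame = base frame: x ahead of the robot, y to its left, z up, the work surface at z = 0. Lengths are in m, angles in rad, forces in N, time in s.
With the tool pointing down it reaches from about 0.25 to 0.775 m from the base axis. Payload 4 kg.
Tool frame: the origin (TCP) lies midway between the tips of the shut fingers; the grasp point (between the pads) lies tcp_to_grasp behind it (tcp_to_grasp is the distance from the TCP to the grasp point, in m); z points along the fingers, y is the direction in which the jaws open and shut (so a half turn about z gives the same grasp; the last joint's range is limited). The gripper opens to 85 mm and grips with 20 to 120 N. Pads are 22 mm wide; open, the fingers measure 114 mm over their backs; the gripper's body (76 mm by 85 mm) begins 54 mm behind the grasp point. The pads swing forward as they close: fully open they stand 13 mm farther back than shut.
Start: joints at [1.045, 0.087, 1.371, -0, 1.684, -0.103], TCP at [0.226, 0.502, 0.231] pointing down, gripper open.
Joint ranges: [-3.1, 3.1], [-0.76, 2.03], [0.27, 2.55], [-1.08, 4.22], [0.17, 2.65], [-2.57, 2.57]. Speed limits (rad/s): [2.79, 2.79, 3.14, 3.14, 3.14, 3.14].

INTERFACE

Orientations are given as [roll, pitch, yaw] about the fixed x, y, z axes, in that order (R = Rz(yaw) Ry(pitch) Rx(roll)).
In Python, from plant import sense, camera, job_done, tcp_to_grasp gives the robot as it stands. The module is installed in compiled form; this text tells all that it offers.
- The arm moves only by the shell command python3 -m inch 'ROWS' [FORCE]. ROWS is JSON, a list of rows, each an object of numbers: "dx", "dy", "dz": the shift along the tool's x, y, z in m; "ax", "ay", "az": the turn, a rotation vector about the tool's x, y, z in rad; "claw": the closure in counts, from 0 (fully open) to 255 (shut). In form: [{"dx": .., "dy": .., "dz": .., "ax": .., "ay": .., "az": .., "claw": ..}, ...]. A call has 1 to 12 rows; each row shifts and turns the commanded pose from where the row before left it, along the tool's axes as they then stand; what a row does not reach is not made up. A row lasts 1/10 s, in which the tool goes at most 50 mm and 8.59 degrees, less where a joint would pass 70% of its speed; a pose out of reach is approached as far as the arm can. A call with a gripper value outside its range is refused whole. The fingers move at their own pace and stop on an object; FORCE is the grip in N (left out, the last holds). Time passes only in rows, so rows that do not move let the fingers close. It gives the time, the measured TCP pose, the force and the opening at its end, in the units of the state.
- sense(): the state, without advancing time (a new reading comes with each control period).
- camera(name): name is "scene" or "top"; returns a dict with "color" (420x560x3 uint8, blue, green, red), "fov_y" (degrees; the focal length in pixels is half the picture's height over the tangent of half this angle, whatever the lens; pixels are square), "cx", "cy" (the principal point, pixels), "eye" and "rotation" of the camera in the world. Camera axes: x right, y up, looking along -z (the intrinsics and any distortion apply to the point x, -y, -z); pixel columns grow to the right and rows downward; lengths in m; the calibration is good to about 2 mm. A picture is of the moment at which its call begins. There is no depth.
- job_done(): hands the job in, once; it reports no verdict.
The state is a dict: "clock": time; "qpos": joint angles; "qd": joint speeds; "tau": joint torques, N m; "position": TCP position; "tcp_rot": TCP orientation; "wrist_force": force on the tool from outside, world axes, zero at the start; "ft_torque": the same for the moment, N m; "finger_gap": finger opening in m.
Only numpy, scipy, OpenCV 4.12 (cv2) and the standard library are available. Lean on these libraries where they do the work, as an engineer would, in place of code of your own. Each camera call takes 0.05 s, during which the arm holds its last target. There are 200 camera calls.

## Working session

There is one attempt and no reset: what is moved stays moved. The work goes in short steps, Python scripts to look and compute and a shell command to move; the robot and the scene stay as the last step left them, time stands still between calls to the robot, and variables do not carry over. Pictures are saved under pics/ and viewed, about 8 in all and at most 12, crops included, and the job is handed in when it is done.

```bash
mkdir -p pics; python3 - <<'E'
from plant import *
import cv2
print(sense(), tcp_to_grasp)
for n in("scene","top"):
    c=camera(n); cv2.imwrite(f"pics/{n}0.png",c["color"])
    print({k:v for k,v in c.items() if k!="color"})
E
```

```text
{'clock': 0.0, 'qpos': array([ 1.04492867e+00,  8.79607880e-02,  1.37226735e+00, -2.10085310e-05,
        1.68357091e+00, -1.03103957e-01]), 'qd': array([ 0.00126265, -0.00069642, -0.00043294,  0.00210636, -0.00254578,
        0.0013331 ]), 'tau': array([-1.66781156e-03, -3.51886046e+01, -3.13257873e+01, -3.13739738e-04,
        1.10208144e-02,  7.87567899e-06]), 'position': array([0.22541965, 0.50114415, 0.2301293 ]), 'tcp_rot': array([-3.13939583e+00, -2.06315135e-04,  2.71882639e+00]), 'wrist_force': array([ 0.02784959,  0.19173287, -0.30304829]), 'ft_torque': array([-0.00055668, -0.04675984,  0.02184305]), 'finger_gap': 0.08516570462890599} 0.0187
{'fov_y': 49.141938493725476, 'cx': 277.2403509768319, 'cy': 211.16443406124196, 'eye': array([-0.24720764, -0.43458323,  0.65382229]), 'rotation': array([ 9.65106511e-01, -7.59962635e-04, -1.00466845e+00])}
{'fov_y': 55.007167318464674, 'cx': 284.8023549573741, 'cy': 208.05873381180433, 'eye': array([0.31575657, 0.01564932, 1.19149792]), 'rotation': array([ 0.09519862,  0.00451123, -1.56297159])}
```

View pics/scene0.png

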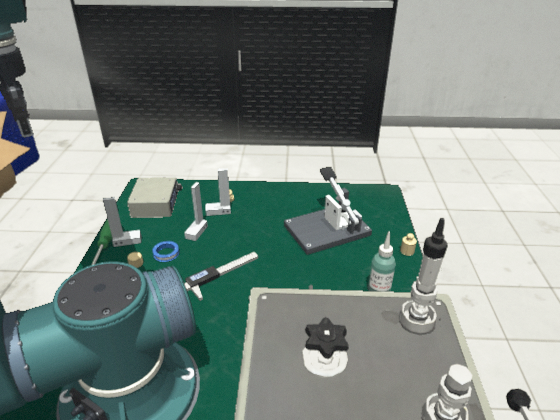

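View pics/top0.png

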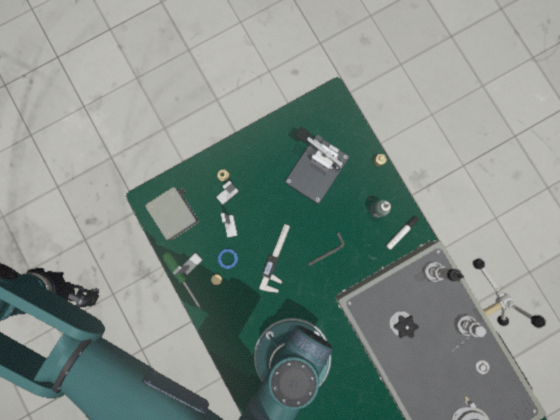

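The scene view shows the fixture at (330,215), with its lever raised to (328,173). The squares are near (218,190), (197,210) and (120,220). In the top view they are at (228,192), (230,225) and (187,265), and the base is near (293,350), so the square at (228,192) is the one meant. I'll enlarge both next.

```bash
cat > h.py <<'E'
import numpy as np, cv2
from plant import *
from scipy.spatial.transform import Rotation as R
from scipy.optimize import least_squares
C={"scene":(49.141938493725476,277.2403509768319,211.16443406124196,[-0.24720764,-0.43458323,0.65382229],[9.65106511e-01,-7.59962635e-04,-1.00466845]),
"top":(55.007167318464674,284.8023549573741,208.05873381180433,[0.31575657,0.01564932,1.19149792],[0.09519862,0.00451123,-1.56297159])}
def par(n):
    f,cx,cy,e,r=C[n]; return 210/np.tan(np.radians(f/2)),cx,cy,np.array(e),R.from_euler("xyz",r).as_matrix()
def proj(n,P):
    f,cx,cy,e,M=par(n); q=(np.atleast_2d(P)-e)@M
    return np.c_[cx+f*q[:,0]/-q[:,2], cy-f*q[:,1]/-q[:,2]]
def ray(n,uv,z):
    f,cx,cy,e,M=par(n); d=M@np.array([(uv[0]-cx)/f,-(uv[1]-cy)/f,-1]); return e+d*(z-e[2])/d[2]
def crop(img,x,y,w,h,s): return cv2.resize(img[y:y+h,x:x+w],None,fx=s,fy=s,interpolation=cv2.INTER_CUBIC)
E
python3 - <<'E'
from h import *
t=cv2.imread("pics/top0.png");s=cv2.imread("pics/scene0.png")
cv2.imwrite("pics/t1.png",np.hstack([crop(t,280,110,80,120,5),crop(t,180,160,80,120,5)]))
cv2.imwrite("pics/s1.png",np.hstack([crop(s,280,150,100,110,4),crop(s,165,150,100,110,4)]))
for p in [(228,192),(230,225),(187,265),(223,175),(217,281),(381,159),(320,170)]: print(p,ray("top",p,.02))
print(proj("top",[0,0,0]),proj("scene",[0,0,0]))
E
```

```text
(228, 192) [0.47362131 0.18864781 0.02      ]
(230, 225) [0.37691293 0.18077527 0.02      ]
(187, 265) [0.26064486 0.30238266 0.02      ]
(223, 175) [0.5239552  0.20444133 0.02      ]
(217, 281) [0.21582632 0.21477496 0.02      ]
(381, 159) [ 0.57498943 -0.26071242  0.02      ]
(320, 170) [ 0.54085687 -0.08089694  0.02      ]
[[291.27576294 357.28492791]] [[130.64727499 389.73285054]]
```

View pics/t1.png

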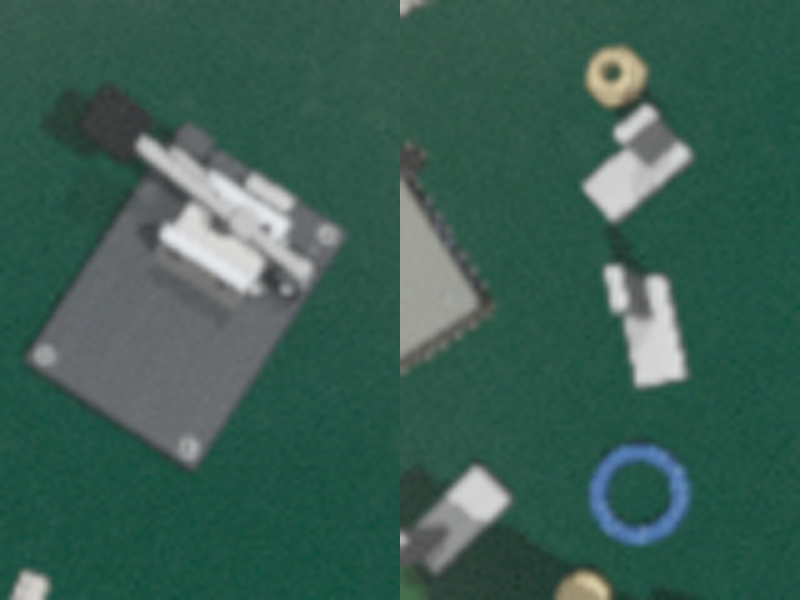

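View pics/s1.png

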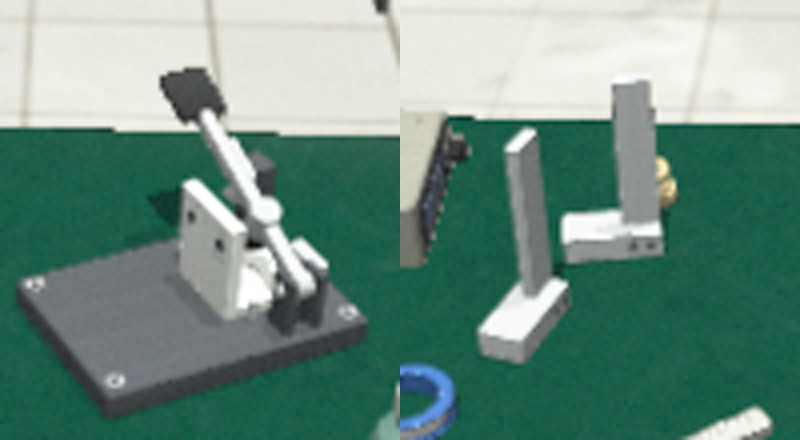

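The fixture's x axis points up and right in the top view. The target square at (228,192) has its blade end toward the upper right, and a brass weight stands just behind it. Next I fit poses to the corners I read off.

```bash
cat > fit.py <<'E'
from h import *
def T(p,P): 
    c,s=np.cos(p[2]),np.sin(p[2]); P=np.array(P,float)/1000
    return np.c_[p[0]+c*P[:,0]-s*P[:,1],p[1]+s*P[:,0]+c*P[:,1],P[:,2]]
def fit(obs,p0,loss="soft_l1"):
    def res(p): return np.concatenate([(proj(n,T(p,[P]))[0]-uv) for n,P,uv in obs])
    r=least_squares(res,p0,loss=loss); print(r.x.round(4),np.degrees(r.x[2]).round(1))
    for o,e in zip(obs,r.fun.reshape(-1,2)): print("  ",o[0],o[1],e.round(1))
    return r.x
E
python3 - <<'E'
from fit import *
tf=lambda u,v:((u)/5+280-.4,v/5+110-.4); ts=lambda u,v:((u-400)/5+180-.4,v/5+160-.4)
sf=lambda u,v:(u/4+280-.4,v/4+150-.4); ss=lambda u,v:((u-400)/4+165-.4,v/4+150-.4)
a=40*np.pi/180
th=(35,-47+140*np.cos(.4)-6*np.sin(.4),46+140*np.sin(.4)+6*np.cos(.4)); print(th)
F=fit([("top",(-92,-60,18),tf(194,468)),("top",(-92,60,18),tf(26,357)),("top",(78,-60,18),tf(343,233)),("top",th,tf(115,123)),
("scene",(-92,60,18),sf(18,288)),("scene",(-92,-60,18),sf(110,395)),("scene",(78,-60,18),sf(366,322)),("scene",th,sf(192,93)),
("scene",(0,28,80),sf(185,183)),("scene",(0,-28,80),sf(240,222)),("scene",(0,28,18),sf(180,262)),("scene",(0,-28,18),sf(232,316))],[.53,-.08,-.56])
S=fit([("top",(-30,14,18),ts(583,185)),("top",(-30,-14,18),ts(613,222)),("top",(30,-14,18),ts(693,158)),("top",(18,0,120),ts(635,124)),
("scene",(6,-4,120),ss(612,82)),("scene",(30,-4,120),ss(652,82)),("scene",(-30,-14,0),ss(567,262)),("scene",(30,-14,0),ss(662,255)),("scene",(-30,14,18),ss(563,214))],[.47,.19,-.9])
for P in [(35,75,6),th,(0,0,18)]: print("fixture",P,T(F,[P])[0])
print("blade",T(S,[(18,0,95)]))
E
```

```text
(35, np.float64(79.61202910655203), np.float64(106.04493388722838))
[ 0.5523 -0.0743 -0.5646] -32.4
   top (-92, -60, 18) [-0.2  0.1]
   top (-92, 60, 18) [-1.1  0.3]
   top (78, -60, 18) [ 0.8 -1. ]
   top (35, np.float64(79.61202910655203), np.float64(106.04493388722838)) [-0.1 -0.2]
   scene (-92, 60, 18) [-0.3 -2. ]
   scene (-92, -60, 18) [0.8 0.4]
   scene (78, -60, 18) [ 1.8 -1.3]
   scene (35, np.float64(79.61202910655203), np.float64(106.04493388722838)) [ 0.8 -0.7]
   scene (0, 28, 80) [ 0.  -0.1]
   scene (0, -28, 80) [-1.   2.5]
   scene (0, 28, 18) [-0.3  2. ]
   scene (0, -28, 18) [-1.1  1.3]
[ 0.4686  0.193  -0.8793] -50.4
   top (-30, 14, 18) [-0.6 -0.1]
   top (-30, -14, 18) [-0.7 -0.1]
   top (30, -14, 18) [-0.7 -0.2]
   top (18, 0, 120) [-0.4  0.2]
   scene (6, -4, 120) [-0.1  0.5]
   scene (30, -4, 120) [ 0.2 -0.2]
   scene (-30, -14, 0) [0.1 0.9]
   scene (30, -14, 0) [0.8 0.9]
   scene (-30, 14, 18) [0.5 0.5]
fixture (35, 75, 6) [ 0.62200687 -0.02965067  0.006     ]
fixture (35, np.float64(79.61202910655203), np.float64(106.04493388722838)) [ 0.62447472 -0.02575446  0.10604493]
fixture (0, 0, 18) [ 0.55230729 -0.07428215  0.018     ]
blade [[0.48010994 0.17915005 0.095     ]]
```

```bash
cat >> h.py <<'E'
def to(pos,yaw):
    s=sense(); A=R.from_euler("xyz",s["tcp_rot"]); B=R.from_euler("xyz",[np.pi,0,yaw])
    print("t",round(s["clock"],2),"pos",s["position"].round(4),"rot",s["tcp_rot"].round(4),"F",s["wrist_force"].round(1),"gap",round(s["finger_gap"],4),"q",s["qpos"].round(2))
    print("turn first",(A.inv()*B).as_rotvec().round(4),"then shift mm",(B.inv().apply(np.array(pos)-s["position"])*1000).round(1))
E
python3 -c "
from h import *
to([.6245,-.0258,.14],np.pi-.5646)"
```

```text
t 0.1 pos [0.2254 0.5012 0.2302] rot [-3.1396e+00 -2.0000e-04  2.7188e+00] F [ 0.6  0.6 -0.5] gap 0.0855 q [ 1.04  0.09  1.37  0.    1.68 -0.1 ]
turn first [-2.000e-03 -1.000e-04  1.418e-01] then shift mm [-619.1 -231.7   90.2]
```

```bash
python3 -m inch '[{"az":0.142,"ax":-0.002,"claw":255},{"dx":-0.04,"dy":-0.015},{"dx":-0.04,"dy":-0.015},{"dx":-0.04,"dy":-0.015},{"dx":-0.04,"dy":-0.015},{"dx":-0.04,"dy":-0.015},{"dx":-0.04,"dy":-0.015},{"dx":-0.04,"dy":-0.015},{"dx":-0.04,"dy":-0.015},{"dx":-0.04,"dy":-0.015},{"dx":-0.04,"dy":-0.015},{"dx":-0.04,"dy":-0.015}]'
python3 -m inch '[{"dx":-0.04,"dy":-0.015},{"dx":-0.04,"dy":-0.015},{"dx":-0.04,"dy":-0.015},{"dx":-0.04,"dy":-0.015},{"dx":-0.015,"dy":-0.005,"dz":0.02},{"dz":0.02},{"dz":0},{"dz":0}]'
python3 -c "
from h import *
to([.6245,-.0258,.14],np.pi-.5646)
for n in('top','scene'): cv2.imwrite(f'pics/{n}2.png',camera(n)['color'])
t=cv2.imread('pics/top2.png');s=cv2.imread('pics/scene2.png')
cv2.imwrite('pics/c2.png',np.hstack([crop(t,270,110,100,110,4),crop(s,280,130,100,110,4)]))"
```

```text
t 0.1 pos [0.2254 0.5012 0.2302] rot [-3.1396e+00 -2.0000e-04  2.7188e+00] F [ 0.6  0.6 -0.5] gap 0.0855 q [ 1.04  0.09  1.37  0.    1.68 -0.1 ]
turn first [-2.000e-03 -1.000e-04  1.418e-01] then shift mm [-619.1 -231.7   90.2]schema error: expected keys dx, dy, dz, ax, ay, az, claw
schema error: expected keys dx, dy, dz, ax, ay, az, claw
```

View pics/c2.png

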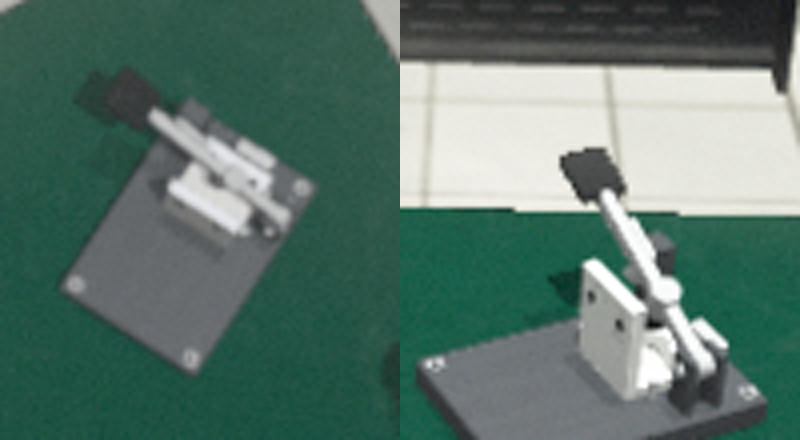

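The arm did not move, because each row must carry all seven keys. The view is unchanged, with the thumb plate still raised. I'm retyping the rows in full.

```bash
python3 -m inch '[{"dx":0,"dy":0,"dz":0,"ax":-0.002,"ay":0,"az":0.142,"claw":255},{"dx":-0.04,"dy":-0.015,"dz":0,"ax":0,"ay":0,"az":0,"claw":255},{"dx":-0.04,"dy":-0.015,"dz":0,"ax":0,"ay":0,"az":0,"claw":255},{"dx":-0.04,"dy":-0.015,"dz":0,"ax":0,"ay":0,"az":0,"claw":255},{"dx":-0.04,"dy":-0.015,"dz":0,"ax":0,"ay":0,"az":0,"claw":255},{"dx":-0.04,"dy":-0.015,"dz":0,"ax":0,"ay":0,"az":0,"claw":255},{"dx":-0.04,"dy":-0.015,"dz":0,"ax":0,"ay":0,"az":0,"claw":255},{"dx":-0.04,"dy":-0.015,"dz":0,"ax":0,"ay":0,"az":0,"claw":255},{"dx":-0.04,"dy":-0.015,"dz":0,"ax":0,"ay":0,"az":0,"claw":255},{"dx":-0.04,"dy":-0.015,"dz":0,"ax":0,"ay":0,"az":0,"claw":255},{"dx":-0.04,"dy":-0.015,"dz":0,"ax":0,"ay":0,"az":0,"claw":255},{"dx":-0.04,"dy":-0.015,"dz":0,"ax":0,"ay":0,"az":0,"claw":255}]' 60
python3 -c "
from h import *
to([.6245,-.0258,.14],np.pi-.5646)"
```

```text
clock: 1.4
position: [0.5097, 0.1251, 0.2308]
tcp_rot: [3.139, -0.0, 2.577]
wrist_force: [1.1, 0.2, 0.1]
finger_gap: 0.0002
t 1.4 pos [0.5097 0.1251 0.2308] rot [ 3.1394e+00 -3.0000e-04  2.5766e+00] F [1.1 0.2 0.1] gap 0.0002 q [ 0.13  0.03  1.43  0.    1.68 -0.87]
turn first [ 0.0022 -0.0003 -0.0003] then shift mm [-177.7  -66.1   90.8]
```

```bash
python3 -m inch '[{"dx":-0.04,"dy":-0.015,"dz":0,"ax":0,"ay":0,"az":0,"claw":255},{"dx":-0.04,"dy":-0.015,"dz":0,"ax":0,"ay":0,"az":0,"claw":255},{"dx":-0.04,"dy":-0.015,"dz":0,"ax":0,"ay":0,"az":0,"claw":255},{"dx":-0.04,"dy":-0.014,"dz":0.02,"ax":0,"ay":0,"az":0,"claw":255},{"dx":-0.01,"dy":-0.004,"dz":0.03,"ax":0,"ay":0,"az":0,"claw":255},{"dx":0,"dy":0,"dz":0.03,"ax":0,"ay":0,"az":0,"claw":255},{"dx":0,"dy":0,"dz":0,"ax":0,"ay":0,"az":0,"claw":255},{"dx":0,"dy":0,"dz":0,"ax":0,"ay":0,"az":0,"claw":255}]'
python3 -c "
from h import *
to([.6245,-.0258,.14],np.pi-.5646)
for n in('top','scene'): cv2.imwrite(f'pics/{n}3.png',camera(n)['color'])
t=cv2.imread('pics/top3.png');s=cv2.imread('pics/scene3.png')
cv2.imwrite('pics/c3.png',np.hstack([crop(t,270,110,100,110,4),crop(s,280,130,100,110,4)]))
print(proj('scene',sense()['position']),proj('scene',[.6245,-.0258,.106]))"
```

```text
clock: 2.2
position: [0.6186, -0.0172, 0.1503]
tcp_rot: [3.14, -0.002, 2.577]
wrist_force: [-0.5, -0.5, 0.4]
finger_gap: -0.0001
t 2.2 pos [ 0.6186 -0.0172  0.1503] rot [ 3.1402e+00 -1.9000e-03  2.5769e+00] F [-0.5 -0.5  0.4] gap -0.0001 q [-0.12  0.27  1.32  0.    1.55 -1.13]
turn first [ 0.0014 -0.0019 -0.0001] then shift mm [-9.6 -4.1 10.3]
[[325.43737048 154.27574987]] [[328.37393108 172.126078  ]]
```

View pics/c3.png

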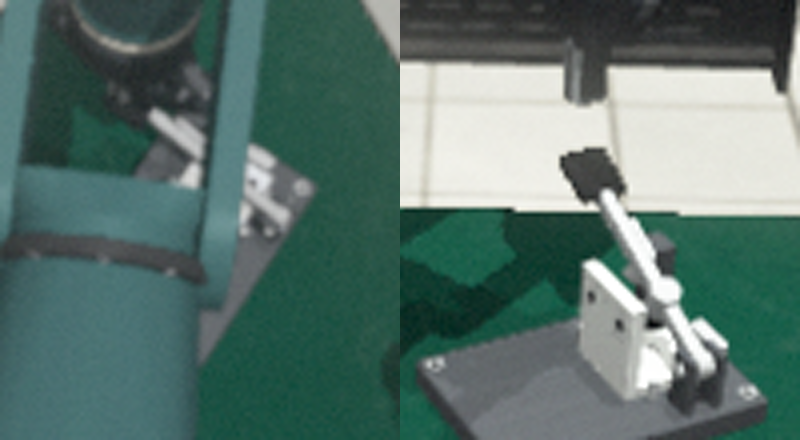

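The finger tips are at crop (587,102), close to the predicted (582,97), so the calibration holds. Next I centre over the plate at crop (592,175), then press along the arc.

```bash
python3 -m inch '[{"dx":-0.0095,"dy":-0.004,"dz":0.01,"ax":0.0015,"ay":-0.002,"az":0,"claw":255},{"dx":0,"dy":0,"dz":0.015,"ax":0,"ay":0,"az":0,"claw":255},{"dx":0,"dy":0,"dz":0.014,"ax":0,"ay":0,"az":0,"claw":255},{"dx":0,"dy":0,"dz":0,"ax":0,"ay":0,"az":0,"claw":255},{"dx":0,"dy":0,"dz":0,"ax":0,"ay":0,"az":0,"claw":255}]'
python3 -c "
from h import *
to([.6245,-.0258,.108],np.pi-.5646)"
```

```text
clock: 2.8
position: [0.6242, -0.0257, 0.1106]
tcp_rot: [-3.141, -0.0, 2.577]
wrist_force: [0.9, 0.2, -0.1]
finger_gap: -0.0001
t 2.8 pos [ 0.6242 -0.0257  0.1106] rot [-3.1412e+00 -3.0000e-04  2.5768e+00] F [ 0.9  0.2 -0.1] gap -0.0001 q [-0.13  0.3   1.36 -0.    1.48 -1.14]
turn first [-0.0004 -0.0003 -0.0002] then shift mm [-0.3  0.1  2.6]
```

```bash
python3 -m inch '[{"dx":0,"dy":0,"dz":0.0045,"ax":0,"ay":0,"az":0,"claw":255},{"dx":0,"dy":0.003,"dz":0.0065,"ax":0,"ay":0,"az":0,"claw":255},{"dx":0,"dy":0.0025,"dz":0.0065,"ax":0,"ay":0,"az":0,"claw":255},{"dx":0,"dy":0.002,"dz":0.0065,"ax":0,"ay":0,"az":0,"claw":255},{"dx":0,"dy":0.002,"dz":0.0065,"ax":0,"ay":0,"az":0,"claw":255},{"dx":0,"dy":0.0015,"dz":0.007,"ax":0,"ay":0,"az":0,"claw":255},{"dx":0,"dy":0.001,"dz":0.007,"ax":0,"ay":0,"az":0,"claw":255},{"dx":0,"dy":0.001,"dz":0.007,"ax":0,"ay":0,"az":0,"claw":255},{"dx":0,"dy":0,"dz":0.007,"ax":0,"ay":0,"az":0,"claw":255},{"dx":0,"dy":0,"dz":0.003,"ax":0,"ay":0,"az":0,"claw":255},{"dx":0,"dy":0,"dz":0,"ax":0,"ay":0,"az":0,"claw":255},{"dx":0,"dy":0,"dz":0,"ax":0,"ay":0,"az":0,"claw":255}]'
```

```text
clock: 4.0
position: [0.6331, -0.0143, 0.0519]
tcp_rot: [3.139, 0.004, 2.577]
wrist_force: [0.7, 0.9, 7.1]
finger_gap: 0.0003
```

```bash
python3 -m inch '[{"dx":0,"dy":0,"dz":0.002,"ax":0,"ay":0,"az":0,"claw":255},{"dx":0,"dy":0,"dz":0.002,"ax":0,"ay":0,"az":0,"claw":255},{"dx":0,"dy":0,"dz":0.002,"ax":0,"ay":0,"az":0,"claw":255},{"dx":0,"dy":0,"dz":0,"ax":0,"ay":0,"az":0,"claw":255},{"dx":0,"dy":0,"dz":0,"ax":0,"ay":0,"az":0,"claw":255}]'
```

```text
clock: 4.5
position: [0.6333, -0.0143, 0.047]
tcp_rot: [3.138, 0.005, 2.577]
wrist_force: [-1.4, 0.7, 12.4]
finger_gap: 0.0
```

```bash
python3 -m inch '[{"dx":0,"dy":0,"dz":0.0015,"ax":0,"ay":0,"az":0,"claw":255},{"dx":0,"dy":0,"dz":0,"ax":0,"ay":0,"az":0,"claw":255}]'
python3 -m inch '[{"dx":0,"dy":0,"dz":-0.004,"ax":0,"ay":0,"az":0,"claw":255},{"dx":0,"dy":0,"dz":-0.004,"ax":0,"ay":0,"az":0,"claw":255},{"dx":0,"dy":0,"dz":-0.004,"ax":0,"ay":0,"az":0,"claw":255},{"dx":0,"dy":0,"dz":-0.004,"ax":0,"ay":0,"az":0,"claw":255},{"dx":0,"dy":0,"dz":0,"ax":0,"ay":0,"az":0,"claw":255},{"dx":0,"dy":0,"dz":0,"ax":0,"ay":0,"az":0,"claw":255}]'
```

```text
clock: 4.7
position: [0.6333, -0.0143, 0.0456]
tcp_rot: [3.138, 0.005, 2.577]
wrist_force: [-1.7, 1.4, 12.5]
finger_gap: 0.0001
clock: 5.3
position: [0.6315, -0.0148, 0.0578]
tcp_rot: [-3.141, 0.0, 2.577]
wrist_force: [-0.4, -0.0, -0.5]
finger_gap: 0.0002
```

The force drops to zero at z = 0.058, above the caught height, so the lever is held. I'm retreating and moving to the square.

```bash
python3 -m inch '[{"dx":0,"dy":0,"dz":-0.04,"ax":0,"ay":0,"az":0,"claw":255},{"dx":0,"dy":0,"dz":-0.045,"ax":0,"ay":0,"az":0,"claw":255},{"dx":0,"dy":0,"dz":-0.045,"ax":0,"ay":0,"az":0,"claw":255},{"dx":0,"dy":0,"dz":0,"ax":0,"ay":0,"az":0.14,"claw":120},{"dx":0,"dy":0,"dz":0,"ax":0,"ay":0,"az":0.14,"claw":120},{"dx":0,"dy":0,"dz":0,"ax":0,"ay":0,"az":0.035,"claw":120},{"dx":0,"dy":0,"dz":0,"ax":0,"ay":0,"az":0,"claw":120}]'
python3 -c "
from h import *
to([.4782,.1814,.19],np.pi-.8793)"
```

```text
clock: 6.0
position: [0.6315, -0.0148, 0.188]
tcp_rot: [3.141, 0.001, 2.262]
wrist_force: [0.3, 1.1, 0.7]
finger_gap: 0.0447
t 6.0 pos [ 0.6315 -0.0148  0.188 ] rot [3.1413e+00 7.0000e-04 2.2619e+00] F [0.3 1.1 0.7] gap 0.0447 q [-0.11  0.28  1.23 -0.    1.63 -0.8 ]
turn first [ 0.0003  0.0007 -0.0004] then shift mm [248.9   7.1  -2. ]
```

```bash
python3 -m inch '[{"dx":0.04,"dy":0.001,"dz":0,"ax":0,"ay":0,"az":0,"claw":120},{"dx":0.045,"dy":0.001,"dz":0,"ax":0,"ay":0,"az":0,"claw":120},{"dx":0.045,"dy":0.002,"dz":0,"ax":0,"ay":0,"az":0,"claw":120},{"dx":0.045,"dy":0.001,"dz":0,"ax":0,"ay":0,"az":0,"claw":120},{"dx":0.045,"dy":0.001,"dz":0,"ax":0,"ay":0,"az":0,"claw":120},{"dx":0.029,"dy":0.001,"dz":0,"ax":0,"ay":0,"az":0,"claw":120},{"dx":0,"dy":0,"dz":0.02,"ax":0,"ay":0,"az":0,"claw":120},{"dx":0,"dy":0,"dz":0.02,"ax":0,"ay":0,"az":0,"claw":120},{"dx":0,"dy":0,"dz":0.01,"ax":0,"ay":0,"az":0,"claw":120},{"dx":0,"dy":0,"dz":0,"ax":0,"ay":0,"az":0,"claw":120},{"dx":0,"dy":0,"dz":0,"ax":0,"ay":0,"az":0,"claw":120}]'
python3 -c "
from h import *
to([.4782,.1814,.078],np.pi-.8793)
for n in('top','scene'): cv2.imwrite(f'pics/{n}4.png',camera(n)['color'])
t=cv2.imread('pics/top4.png');s=cv2.imread('pics/scene4.png')
cv2.imwrite('pics/c4.png',np.hstack([crop(s,170,130,100,120,4),crop(s,280,130,100,120,4)]))
print(proj('scene',sense()['position']))"
```

```text
clock: 7.1
position: [0.4789, 0.1813, 0.1386]
tcp_rot: [3.14, 0.002, 2.262]
wrist_force: [-0.6, 0.2, -0.1]
finger_gap: 0.0451
t 7.1 pos [0.4789 0.1813 0.1386] rot [3.1404e+00 1.7000e-03 2.2616e+00] F [-0.6  0.2 -0.1] gap 0.0451 q [ 0.25  0.04  1.61 -0.    1.49 -0.44]
turn first [ 0.0012  0.0017 -0.0007] then shift mm [ 0.5 -0.5 60.6]
[[221.11986328 161.91634791]]
```

View pics/c4.png

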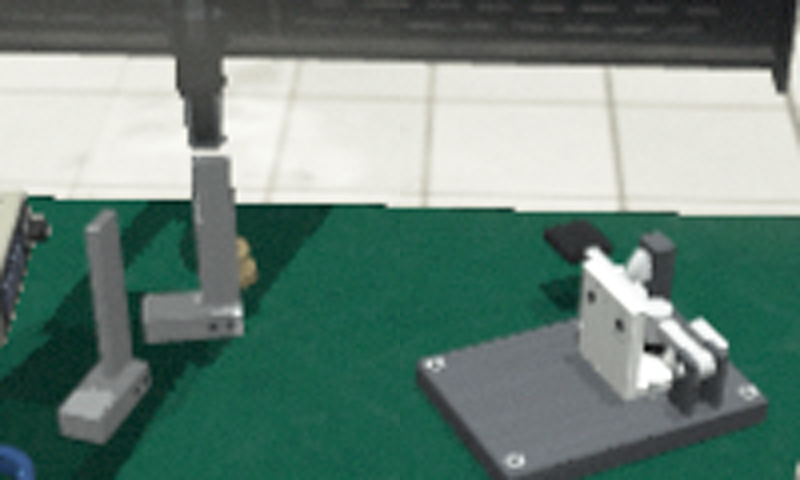

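The lever is caught, its plate now down at crop (578,240). The gripper is above the target blade at crop (207,150), so I descend and grip.

```bash
python3 -m inch '[{"dx":0.0005,"dy":-0.0005,"dz":0.015,"ax":0.001,"ay":0.0015,"az":0,"claw":120},{"dx":0,"dy":0,"dz":0.015,"ax":0,"ay":0,"az":0,"claw":120},{"dx":0,"dy":0,"dz":0.015,"ax":0,"ay":0,"az":0,"claw":120},{"dx":0,"dy":0,"dz":0.014,"ax":0,"ay":0,"az":0,"claw":120},{"dx":0,"dy":0,"dz":0,"ax":0,"ay":0,"az":0,"claw":120},{"dx":0,"dy":0,"dz":0,"ax":0,"ay":0,"az":0,"claw":120}]'
python3 -m inch '[{"dx":0,"dy":0,"dz":0,"ax":0,"ay":0,"az":0,"claw":180},{"dx":0,"dy":0,"dz":0,"ax":0,"ay":0,"az":0,"claw":200},{"dx":0,"dy":0,"dz":0,"ax":0,"ay":0,"az":0,"claw":215},{"dx":0,"dy":0,"dz":0,"ax":0,"ay":0,"az":0,"claw":225},{"dx":0,"dy":0,"dz":0,"ax":0,"ay":0,"az":0,"claw":235},{"dx":0,"dy":0,"dz":0,"ax":0,"ay":0,"az":0,"claw":255},{"dx":0,"dy":0,"dz":0,"ax":0,"ay":0,"az":0,"claw":255},{"dx":0,"dy":0,"dz":0,"ax":0,"ay":0,"az":0,"claw":255}]' 100
```

```text
clock: 7.8
position: [0.4778, 0.1815, 0.0791]
tcp_rot: [-3.141, -0.0, 2.262]
wrist_force: [0.9, -0.3, 0.3]
finger_gap: 0.045
clock: 8.6
position: [0.4783, 0.1816, 0.08]
tcp_rot: [3.14, 0.001, 2.262]
wrist_force: [-0.6, -1.5, 4.0]
finger_gap: 0.0068
```

```bash
python3 -m inch '[{"dx":0,"dy":0,"dz":-0.01,"ax":0,"ay":0,"az":0,"claw":255},{"dx":0,"dy":0,"dz":-0.015,"ax":0,"ay":0,"az":0,"claw":255},{"dx":0,"dy":0,"dz":-0.02,"ax":0,"ay":0,"az":0,"claw":255},{"dx":0,"dy":0,"dz":-0.02,"ax":0,"ay":0,"az":0,"claw":255},{"dx":0,"dy":0,"dz":-0.02,"ax":0,"ay":0,"az":0,"claw":255},{"dx":0,"dy":0,"dz":-0.02,"ax":0,"ay":0,"az":0,"claw":255},{"dx":0,"dy":0,"dz":0,"ax":0,"ay":0,"az":-0.1,"claw":255},{"dx":0,"dy":0,"dz":0,"ax":0,"ay":0,"az":-0.1,"claw":255},{"dx":0,"dy":0,"dz":0,"ax":0,"ay":0,"az":-0.1,"claw":255},{"dx":0,"dy":0,"dz":0,"ax":0,"ay":0,"az":-0.015,"claw":255},{"dx":0,"dy":0,"dz":0,"ax":0,"ay":0,"az":0,"claw":255}]' 100
python3 -c "
from fit import *
F=[.5523,-.0743,-.5646]
p=T(F,[(-65+15,0,18)])[0];print(p)
to([p[0],p[1],.18],np.pi-.5646)"
```

```text
clock: 9.7
position: [0.4774, 0.1815, 0.1838]
tcp_rot: [-3.141, -0.001, 2.575]
wrist_force: [0.2, -0.3, -2.3]
finger_gap: 0.0064
[ 0.51005987 -0.0475461   0.018     ]
t 9.7 pos [0.4774 0.1815 0.1838] rot [-3.1406e+00 -1.0000e-03  2.5753e+00] F [ 0.2 -0.3 -2.3] gap 0.0064 q [ 0.25  0.02  1.54  0.    1.59 -0.75]
turn first [-0.001  -0.001  -0.0017] then shift mm [-150.2 -176.     3.8]
```

```bash
python3 -m inch '[{"dx":-0.015,"dy":-0.018,"dz":0,"ax":0,"ay":0,"az":0,"claw":255},{"dx":-0.02,"dy":-0.023,"dz":0,"ax":0,"ay":0,"az":0,"claw":255},{"dx":-0.02,"dy":-0.023,"dz":0,"ax":0,"ay":0,"az":0,"claw":255},{"dx":-0.02,"dy":-0.023,"dz":0,"ax":0,"ay":0,"az":0,"claw":255},{"dx":-0.02,"dy":-0.023,"dz":0,"ax":0,"ay":0,"az":0,"claw":255},{"dx":-0.02,"dy":-0.023,"dz":0,"ax":0,"ay":0,"az":0,"claw":255},{"dx":-0.02,"dy":-0.023,"dz":0,"ax":0,"ay":0,"az":0,"claw":255},{"dx":-0.015,"dy":-0.02,"dz":0.02,"ax":0,"ay":0,"az":0,"claw":255},{"dx":0,"dy":0,"dz":0.02,"ax":-0.001,"ay":-0.001,"az":-0.002,"claw":255},{"dx":0,"dy":0,"dz":0.01,"ax":0,"ay":0,"az":0,"claw":255},{"dx":0,"dy":0,"dz":0,"ax":0,"ay":0,"az":0,"claw":255},{"dx":0,"dy":0,"dz":0,"ax":0,"ay":0,"az":0,"claw":255}]'
python3 -c "
from h import *
to([.5101,-.0475,.096],np.pi-.5646)
for n in('top','scene'): cv2.imwrite(f'pics/{n}5.png',camera(n)['color'])
t=cv2.imread('pics/top5.png');s=cv2.imread('pics/scene5.png')
cv2.imwrite('pics/c5.png',np.hstack([crop(s,280,145,100,120,5),crop(t,290,110,60,120,5)]))
print(proj('scene',sense()['position']))"
```

```text
clock: 10.9
position: [0.5106, -0.0469, 0.1348]
tcp_rot: [3.14, 0.001, 2.579]
wrist_force: [1.6, 0.1, -1.9]
finger_gap: 0.0066
t 10.9 pos [ 0.5106 -0.0469  0.1348] rot [3.1402e+00 1.4000e-03 2.5791e+00] F [ 1.6  0.1 -1.9] gap 0.0066 q [-0.2   0.04  1.61  0.    1.49 -1.21]
turn first [0.0013 0.0014 0.0021] then shift mm [ 0.1 -0.8 38.8]
[[313.91084297 184.86344219]]
```

View pics/c5.png

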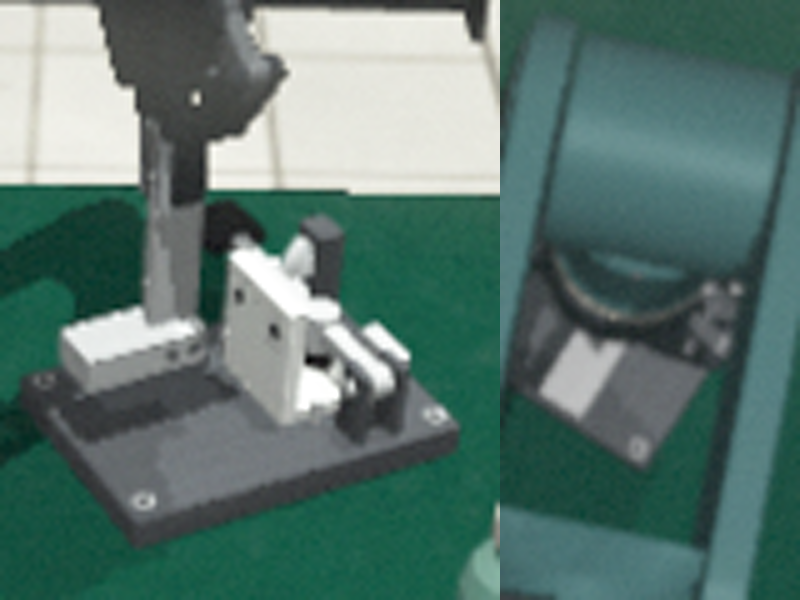

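The square hangs over the bare plate facing the bracket. Its stock spans crop (60,330) to (212,358), roughly level. A quick pose fit, including tilt, comes next.

```bash
python3 - <<'E'
from fit import *
sc=lambda u,v:(u/5+280-.4,v/5+145-.4); tc=lambda u,v:((u-500)/5+290-.4,v/5+110-.4)
obs=[("scene",(-30,-14,0),sc(88,395)),("scene",(-30,-14,18),sc(84,366)),("scene",(-30,14,18),sc(60,330)),("scene",(30,-14,18),sc(208,338)),("scene",(30,-14,0),sc(212,360)),
("top",(-30,14,18),tc(540,390)),("top",(-30,-14,18),tc(583,418)),("top",(0,-14,18),None)][:7]
def res(p):
    M=R.from_euler("zyx",[p[3],p[4],p[5]])
    return np.concatenate([proj(n,M.apply(np.array(P)/1000)+p[:3])[0]-uv for n,P,uv in obs]+[[p[5]*20,p[4]*5]])
r=least_squares(res,[.5,-.04,.05,-.56,0,0]);p=r.x
print(p.round(4),r.fun.round(1))
c,s=np.cos(-.5646),np.sin(-.5646); d=p[:2]-[.5523,-.0743]
print("in fixture",(c*d[0]+s*d[1])*1e3,(-s*d[0]+c*d[1])*1e3,"yaw err deg",np.degrees(p[3]+.5646))
E
```

```text
[ 0.4963 -0.0411  0.0569 -0.6243 -0.0501  0.0088] [-0.1  0.5  0.7 -0.2  0.4 -0.1  0.8 -1.1 -0.4  0.8 -0.5  0.3 -1.   0.6
  0.2 -0.3]
in fixture -65.09956293536888 -1.966581726815641 yaw err deg -3.4202290494480767
```

The yaw is fixed by the pads to within noise, and the stock's rear end may droop by about 0.05 rad. I'll ease the grip so the square levels itself on the plate, then lower it.

```bash
python3 -m inch '[{"dx":0,"dy":0,"dz":0.01,"ax":0.001,"ay":0.001,"az":0.002,"claw":255},{"dx":0,"dy":0,"dz":0.01,"ax":0,"ay":0,"az":0,"claw":255},{"dx":0,"dy":0,"dz":0.008,"ax":0,"ay":0,"az":0,"claw":255},{"dx":0,"dy":0,"dz":0.002,"ax":0,"ay":0,"az":0,"claw":255},{"dx":0,"dy":0,"dz":0.001,"ax":0,"ay":0,"az":0,"claw":255},{"dx":0,"dy":0,"dz":0,"ax":0,"ay":0,"az":0,"claw":255},{"dx":0,"dy":0,"dz":0,"ax":0,"ay":0,"az":0,"claw":255}]' 35
python3 -m inch '[{"dx":0,"dy":0,"dz":0.001,"ax":0,"ay":0,"az":0,"claw":255},{"dx":0,"dy":0,"dz":0.001,"ax":0,"ay":0,"az":0,"claw":255},{"dx":0,"dy":0,"dz":0,"ax":0,"ay":0,"az":0,"claw":255},{"dx":0,"dy":0,"dz":0,"ax":0,"ay":0,"az":0,"claw":255}]'
```

```text
clock: 11.7
position: [0.5107, -0.0475, 0.1038]
tcp_rot: [3.141, 0.001, 2.577]
wrist_force: [0.4, -0.5, -1.9]
finger_gap: 0.0071
clock: 12.1
position: [0.5104, -0.0474, 0.1014]
tcp_rot: [3.141, 0.0, 2.577]
wrist_force: [-0.2, -0.3, -2.8]
finger_gap: 0.0069
```

```bash
python3 -m inch '[{"dx":0,"dy":0,"dz":0.001,"ax":0,"ay":0,"az":0,"claw":255},{"dx":0,"dy":0,"dz":0.001,"ax":0,"ay":0,"az":0,"claw":255},{"dx":0,"dy":0,"dz":0,"ax":0,"ay":0,"az":0,"claw":255},{"dx":0,"dy":0,"dz":0,"ax":0,"ay":0,"az":0,"claw":255}]'
python3 -m inch '[{"dx":0,"dy":0,"dz":0.001,"ax":0,"ay":0,"az":0,"claw":255},{"dx":0,"dy":0,"dz":0.001,"ax":0,"ay":0,"az":0,"claw":255},{"dx":0,"dy":0,"dz":0,"ax":0,"ay":0,"az":0,"claw":255},{"dx":0,"dy":0,"dz":0,"ax":0,"ay":0,"az":0,"claw":255}]'
python3 -c "
from plant import sense
s=sense();print(s['wrist_force'],s['ft_torque'],s['position'])"
```

```text
clock: 12.5
position: [0.5104, -0.0474, 0.0993]
tcp_rot: [3.142, -0.0, 2.577]
wrist_force: [-0.6, 0.7, -1.4]
finger_gap: 0.0065
clock: 12.9
position: [0.5106, -0.0474, 0.098]
tcp_rot: [3.141, 0.001, 2.577]
wrist_force: [-0.7, 0.3, 0.6]
finger_gap: 0.0067
[-0.71896302  0.26290664  0.61339737] [ 0.01886232  0.23202088 -0.02982103] [ 0.51061773 -0.04741682  0.09795895]
```

```bash
python3 -m inch '[{"dx":0,"dy":0,"dz":0.001,"ax":0,"ay":0,"az":0,"claw":255},{"dx":0,"dy":0,"dz":0.001,"ax":0,"ay":0,"az":0,"claw":255},{"dx":0,"dy":0,"dz":0,"ax":0,"ay":0,"az":0,"claw":255},{"dx":0,"dy":0,"dz":0,"ax":0,"ay":0,"az":0,"claw":255}]'
python3 -c "
from plant import sense
s=sense();print(s['wrist_force'],s['ft_torque'],s['position'])"
python3 -m inch '[{"dx":0,"dy":0,"dz":0.001,"ax":0,"ay":0,"az":0,"claw":255},{"dx":0,"dy":0,"dz":0.001,"ax":0,"ay":0,"az":0,"claw":255},{"dx":0,"dy":0,"dz":0,"ax":0,"ay":0,"az":0,"claw":255},{"dx":0,"dy":0,"dz":0,"ax":0,"ay":0,"az":0,"claw":255}]'
python3 -c "
from plant import sense
s=sense();print(s['wrist_force'],s['ft_torque'],s['position'])"
```

```text
clock: 13.3
position: [0.5108, -0.0474, 0.0979]
tcp_rot: [3.141, 0.002, 2.577]
wrist_force: [-4.0, 0.7, 10.9]
finger_gap: 0.0071
[-4.01573365  0.65677681 10.89818535] [ 0.09025834  0.91839203 -0.03302971] [ 0.51082978 -0.04742283  0.09791886]
clock: 13.7
position: [0.511, -0.0475, 0.0979]
tcp_rot: [3.141, 0.003, 2.577]
wrist_force: [-7.0, 2.4, 17.3]
finger_gap: 0.0069
[-7.04792778  2.38343246 17.2923218 ] [ 0.26564925  1.60627358 -0.04743602] [ 0.51102076 -0.04747302  0.09791716]
```

```bash
python3 -m inch '[{"dx":0,"dy":0,"dz":-0.002,"ax":0,"ay":0,"az":0,"claw":255},{"dx":0,"dy":0,"dz":-0.0017,"ax":0,"ay":0,"az":0,"claw":255},{"dx":0,"dy":0,"dz":0,"ax":0,"ay":0,"az":0,"claw":255},{"dx":-0.005,"dy":0,"dz":0,"ax":0,"ay":0,"az":0,"claw":255},{"dx":-0.007,"dy":0,"dz":0,"ax":0,"ay":0,"az":0,"claw":255},{"dx":-0.007,"dy":0,"dz":0,"ax":0,"ay":0,"az":0,"claw":255},{"dx":-0.005,"dy":0,"dz":0,"ax":0,"ay":0,"az":0,"claw":255},{"dx":-0.003,"dy":0,"dz":0,"ax":0,"ay":0,"az":0,"claw":255},{"dx":0,"dy":0,"dz":0,"ax":0,"ay":0,"az":0,"claw":255},{"dx":0,"dy":0,"dz":0,"ax":0,"ay":0,"az":0,"claw":255}]' 80
python3 -c "
from h import *
s=sense();print(s['wrist_force'],s['ft_torque'],s['position'])
to([.5523-.8448*.015,-.0743+.535*.015,.0979],np.pi-.5646)
for n in('top','scene'): cv2.imwrite(f'pics/{n}6.png',camera(n)['color'])
t=cv2.imread('pics/top6.png');s=cv2.imread('pics/scene6.png')
cv2.imwrite('pics/c6.png',np.hstack([crop(s,280,145,100,120,5),crop(t,290,110,60,120,5)]))"
```

```text
clock: 14.7
position: [0.5315, -0.06, 0.0981]
tcp_rot: [3.14, -0.006, 2.577]
wrist_force: [-7.8, 3.8, 12.0]
finger_gap: 0.0067
[-7.81384537  3.84598992 12.00112585] [1.09157171 1.73615817 0.00530891] [ 0.53152352 -0.05995404  0.09809761]
t 14.7 pos [ 0.5315 -0.06    0.0981] rot [ 3.1405 -0.0059  2.5773] F [-7.8  3.8 12. ] gap 0.0067 q [-0.22  0.12  1.6   0.    1.42 -1.23]
turn first [ 0.0011 -0.0059  0.0003] then shift mm [-10.2  -1.    0.2]
```

View pics/c6.png

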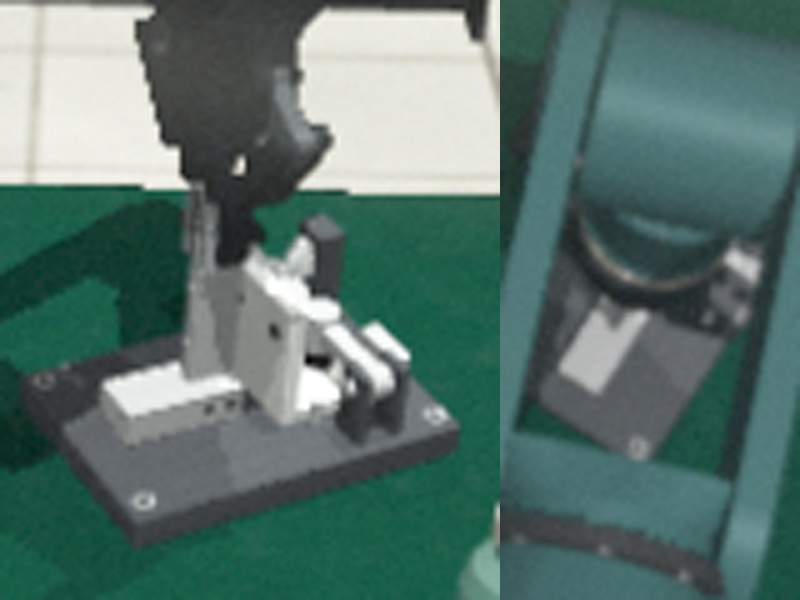

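The square stands on the plate, with its front end at crop (243,395), about 10 mm short of the bracket. Its force is friction drag, so I lift it slightly before advancing.

```bash
python3 -m inch '[{"dx":0,"dy":0,"dz":-0.0015,"ax":0,"ay":0,"az":0,"claw":255},{"dx":0,"dy":0,"dz":-0.0015,"ax":0,"ay":0,"az":0,"claw":255},{"dx":0,"dy":0,"dz":0,"ax":0,"ay":0,"az":0,"claw":255},{"dx":0,"dy":0,"dz":0,"ax":0,"ay":0,"az":0,"claw":255}]'
python3 -c "
from h import *
to([.5523-.8448*.015,-.0743+.535*.015,.0979],np.pi-.5646);print(sense()['ft_torque'])"
```

```text
clock: 15.2
position: [0.533, -0.062, 0.0992]
tcp_rot: [-3.141, -0.001, 2.577]
wrist_force: [-0.5, 0.1, -2.7]
finger_gap: 0.007
t 15.2 pos [ 0.533  -0.062   0.0992] rot [-3.1412e+00 -7.0000e-04  2.5766e+00] F [-0.5  0.1 -2.7] gap 0.007 q [-0.22  0.12  1.6  -0.    1.42 -1.23]
turn first [-0.0004 -0.0007 -0.0004] then shift mm [-7.9 -0.1  1.3]
[-0.01317697 -0.03796653  0.02563338]
```

```bash
python3 -m inch '[{"dx":-0.002,"dy":0,"dz":0,"ax":0,"ay":0,"az":0,"claw":255},{"dx":-0.002,"dy":0,"dz":0,"ax":0,"ay":0,"az":0,"claw":255},{"dx":-0.001,"dy":0,"dz":0,"ax":0,"ay":0,"az":0,"claw":255},{"dx":0,"dy":0,"dz":0,"ax":0,"ay":0,"az":0,"claw":255},{"dx":0,"dy":0,"dz":0,"ax":0,"ay":0,"az":0,"claw":255}]'
python3 -m inch '[{"dx":-0.001,"dy":0,"dz":0,"ax":0,"ay":0,"az":0,"claw":255},{"dx":-0.001,"dy":0,"dz":0,"ax":0,"ay":0,"az":0,"claw":255},{"dx":0,"dy":0,"dz":0,"ax":0,"ay":0,"az":0,"claw":255},{"dx":0,"dy":0,"dz":0,"ax":0,"ay":0,"az":0,"claw":255}]'
python3 -m inch '[{"dx":-0.001,"dy":0,"dz":0,"ax":0,"ay":0,"az":0,"claw":255},{"dx":0,"dy":0,"dz":0,"ax":0,"ay":0,"az":0,"claw":255},{"dx":0,"dy":0,"dz":0,"ax":0,"ay":0,"az":0,"claw":255}]'
```

```text
clock: 15.7
position: [0.5375, -0.0646, 0.1]
tcp_rot: [3.142, 0.0, 2.577]
wrist_force: [-0.3, -0.4, -2.9]
finger_gap: 0.0065
clock: 16.1
position: [0.5391, -0.0656, 0.1001]
tcp_rot: [3.141, 0.0, 2.577]
wrist_force: [0.1, 0.1, -2.6]
finger_gap: 0.0069
clock: 16.4
position: [0.5396, -0.0659, 0.1]
tcp_rot: [3.142, -0.001, 2.577]
wrist_force: [-1.2, 0.4, -2.1]
finger_gap: 0.0065
```

```bash
python3 -m inch '[{"dx":-0.001,"dy":0,"dz":0,"ax":0,"ay":0,"az":0,"claw":255},{"dx":0,"dy":0,"dz":0,"ax":0,"ay":0,"az":0,"claw":255},{"dx":0,"dy":0,"dz":0,"ax":0,"ay":0,"az":0,"claw":255}]'
python3 -c "
from plant import sense
s=sense();print(s['wrist_force'],s['ft_torque'],s['position'])"
python3 -m inch '[{"dx":-0.001,"dy":0,"dz":0,"ax":0,"ay":0,"az":0,"claw":255},{"dx":0,"dy":0,"dz":0,"ax":0,"ay":0,"az":0,"claw":255},{"dx":0,"dy":0,"dz":0,"ax":0,"ay":0,"az":0,"claw":255}]'
python3 -c "
from plant import sense
s=sense();print(s['wrist_force'],s['ft_torque'],s['position'])"
```

```text
clock: 16.7
position: [0.5398, -0.066, 0.1001]
tcp_rot: [-3.141, -0.003, 2.577]
wrist_force: [-4.4, 2.3, 0.4]
finger_gap: 0.0069
[-4.37736781  2.3427812   0.44916496] [ 0.41042763  0.77157579 -0.00608297] [ 0.53982091 -0.06599167  0.10006588]
clock: 17.0
position: [0.5399, -0.0661, 0.1001]
tcp_rot: [-3.141, -0.005, 2.577]
wrist_force: [-6.9, 3.7, 2.4]
finger_gap: 0.0071
[-6.9267325   3.66295821  2.37377033] [ 0.64295306  1.24286279 -0.01643203] [ 0.53994694 -0.06605162  0.10008384]
```

```bash
python3 -m inch '[{"dx":0.002,"dy":0,"dz":0,"ax":0,"ay":0,"az":0,"claw":255},{"dx":0,"dy":0,"dz":0.001,"ax":0,"ay":0,"az":0,"claw":255},{"dx":0,"dy":0,"dz":0.001,"ax":0,"ay":0,"az":0,"claw":255},{"dx":0,"dy":0,"dz":0.001,"ax":0,"ay":0,"az":0,"claw":255},{"dx":0,"dy":0,"dz":0.001,"ax":0,"ay":0,"az":0,"claw":255},{"dx":0,"dy":0,"dz":0,"ax":0,"ay":0,"az":0,"claw":255},{"dx":0,"dy":0,"dz":0,"ax":0,"ay":0,"az":0,"claw":255}]' 40
python3 -c "
from plant import sense
s=sense();print(s['wrist_force'],s['ft_torque'],s['position'])"
```

```text
clock: 17.7
position: [0.5399, -0.0659, 0.098]
tcp_rot: [3.141, 0.0, 2.577]
wrist_force: [-6.4, 3.2, 8.3]
finger_gap: 0.007
[-6.36047353  3.24917254  8.31376957] [0.46523277 1.17861472 0.01351967] [ 0.53986192 -0.06589252  0.09803743]
```

```bash
python3 -m inch '[{"dx":-0.001,"dy":0,"dz":-0.0005,"ax":0,"ay":0,"az":0,"claw":255},{"dx":-0.001,"dy":0,"dz":0,"ax":0,"ay":0,"az":0,"claw":255},{"dx":0,"dy":0,"dz":0,"ax":0,"ay":0,"az":0,"claw":255},{"dx":0,"dy":0,"dz":0,"ax":0,"ay":0,"az":0,"claw":255}]' 60
python3 -c "
from h import *
to([.5398,-.066,.098],np.pi-.5646);print(sense()['ft_torque'])
for n in('top','scene'): cv2.imwrite(f'pics/{n}7.png',camera(n)['color'])
t=cv2.imread('pics/top7.png');s=cv2.imread('pics/scene7.png')
cv2.imwrite('pics/c7.png',np.hstack([crop(s,285,160,65,75,8),crop(t,300,150,35,75,8)]))"
```

```text
clock: 18.1
position: [0.5401, -0.066, 0.0981]
tcp_rot: [3.141, -0.004, 2.577]
wrist_force: [-10.1, 4.9, 10.5]
finger_gap: 0.0067
t 18.1 pos [ 0.5401 -0.066   0.0981] rot [ 3.1415 -0.0042  2.5771] F [-10.1   4.9  10.5] gap 0.0067 q [-0.23  0.14  1.58  0.    1.42 -1.23]
turn first [ 0.0001 -0.0042  0.0001] then shift mm [ 0.2 -0.2  0.1]
[0.90528822 1.74174982 0.01343414]
```

View pics/c7.png

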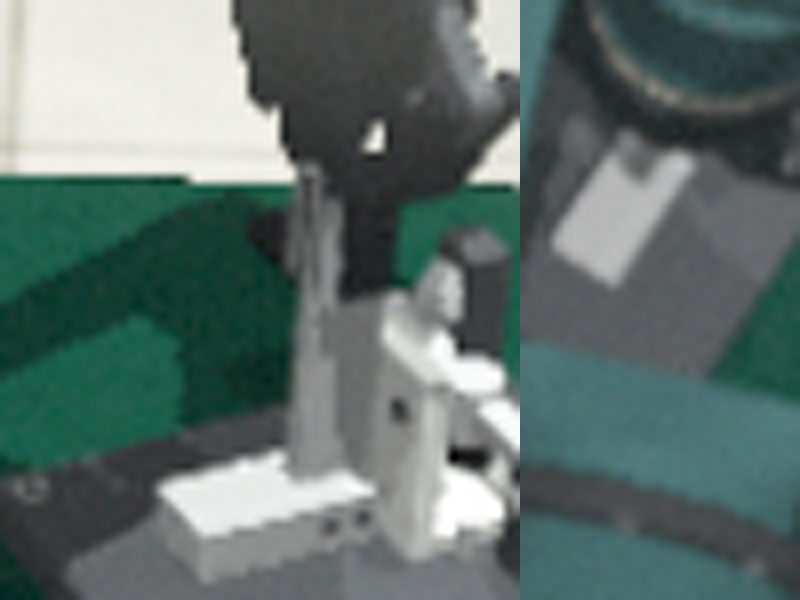

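The square's front edge meets the bracket at crop (378,480), with the stock flat on the plate and the blade at about mid-face, crop (382,320). One settling check, then I hand in.

```bash
python3 -m inch '[{"dx":0,"dy":0,"dz":0,"ax":0,"ay":0,"az":0,"claw":255},{"dx":0,"dy":0,"dz":0,"ax":0,"ay":0,"az":0,"claw":255},{"dx":0,"dy":0,"dz":0,"ax":0,"ay":0,"az":0,"claw":255},{"dx":0,"dy":0,"dz":0,"ax":0,"ay":0,"az":0,"claw":255},{"dx":0,"dy":0,"dz":0,"ax":0,"ay":0,"az":0,"claw":255},{"dx":0,"dy":0,"dz":0,"ax":0,"ay":0,"az":0,"claw":255}]'
python3 - <<'E'
from fit import *
sc=lambda u,v:(u/8+285-.45,v/8+160-.45); tc=lambda u,v:((u-520)/8+300-.45,v/8+150-.45)
obs=[("scene",(-30,-14,0),sc(205,583)),("scene",(-30,-14,18),sc(203,538)),("scene",(-30,14,18),sc(158,488)),("scene",(30,-14,18),sc(378,492)),
("top",(-30,14,18),tc(553,240)),("top",(-30,-14,18),tc(612,286)),("top",(30,-14,18),tc(694,160))]
for n,P,uv in obs: print(n,P,(proj(n,T([.5523-.8448*.03,-.0743+.5352*.03,-.5646],[(P[0],P[1],P[2]+18)]))[0]-uv).round(1))
E
```

```text
clock: 18.8
position: [0.5401, -0.066, 0.0981]
tcp_rot: [3.141, -0.004, 2.577]
wrist_force: [-10.2, 5.4, 9.7]
finger_gap: 0.0065
scene (-30, -14, 0) [0.5 0.9]
scene (-30, -14, 18) [1.1 0.2]
scene (-30, 14, 18) [ 0.8 -0.2]
scene (30, -14, 18) [ 2.1 -0.7]
top (-30, 14, 18) [-0.7  0.1]
top (-30, -14, 18) [ 0.1 -0.5]
top (30, -14, 18) [ 1.  -1.9]
```

The readings are steady, and the square's corners project to within about 2 px of the nominal seated pose. I'm handing in.

```bash
python3 -c "
from plant import *
job_done(); s=sense(); print(s['clock'],s['position'],s['wrist_force'],s['finger_gap'])"
```

```text
the job is handed in; nothing more can be done
the job is handed in; nothing more can be done
```

I pressed the lever down until its catch held, then let go. I then took the farthest square by its blade and pressed it into the corner of plate and bracket. The job was handed in at 18.8 s with the square still gripped; no verdict was reported.

**Last checks before handing in**
- **Lever:** the force on the gripper fell to zero above the caught height, and the pictures show the lever down.
- **Forces:** readings were steady at about 11 N along the bracket direction and about 10 N downward. The sideways figure includes some plate friction, so the bracket's own share is inferred. Touching the bracket alone, clear of the plate, the square had pressed it with about 8 N.
- **Seating:** the height matches the stock lying flat on the plate to about 0.1 mm. In x, the gripper position matches the faces touching to about 0.3 mm.
- **Picture fit:** the square's corners lie within about 2 px of the nominal seated pose, near the middle of the bracket face.

**What disagreed or is unproven**
- **Tilt and yaw in the air:** one coarse picture fit gave about 0.05 rad of tilt and 3.4° of yaw error. I put the yaw down to pixel noise, since the pads hold the blade in line. I levelled the tilt by pressing the square on the plate.
- **Final angles:** upright and in-line were not measured on the square itself. They rest on the tool pose and that seating.
- **Bystanders:** I did not measure their positions again at the end.
- **Refused call:** the first move was refused because of missing keys, and nothing moved.

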